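Set the alarm on the dresser clock

ROBOT

A 6-joint arm with a two-finger parallel gripper is mounted at the origin on the work surface. World frame = base frame: x ahead of the robot, y to its left, z up, the work surface at z = 0. Lengths are in m, angles in rad, forces in N, time in s.
With the tool pointing down it reaches from about 0.3 to 0.775 m from the base axis. Payload 14.6 kg.
Tool frame: the origin (TCP) lies midway between the tips of the shut fingers; the grasp point (between the pads) lies 19 mm behind it (tcp_to_grasp is the distance from the TCP to the grasp point, in m); z points along the fingers, y is the line along which they close (so a half turn about z gives the same grasp; the last joint's range is limited). The gripper opens to 85 mm and grips with 20 to 120 N. Pads are 22 mm wide; open, the fingers measure 114 mm over their backs; the gripper's body (76 mm by 85 mm) begins 54 mm behind the grasp point. The pads swing forward as they close: fully open they stand 13 mm farther back than shut.
Start: joints at [-0.067, 0.3, 1.521, -0, 1.321, -0.067], TCP at [0.55, -0, 0.231] pointing down, gripper open.
Joint ranges: [-3.03, 3.03], [-0.79, 2.21], [0.23, 2.52], [-1.04, 4.18], [0, 3.07], [-2.55, 2.55]. Speed limits (rad/s): [2.22, 2.22, 2.57, 3.14, 3.14, 3.14].

INTERFACE

Orientations are given as a unit quaternion [w, x, y, z].
In Python, from rig import sense, read_camera, camera_info, finish_job, recognise, spot_point, tcp_to_grasp gives the robot as it stands. The module is installed in compiled form; this text tells all that it offers.
- The arm moves only by the tool play_rows, never from a script. Its argument "commands" is a list that holds one entry, the list of rows, each a list of 5 numbers: the shift along the tool's x, y, z in m, then the turn about the tool's z in degrees, then the opening, from -1 (shut) to 1 (fully open). A call has 1 to 8 rows; each row is the pose to reach, as a shift and turn from the pose commanded when the call began, along the tool's axes at that moment; what a row does not reach only later rows make up. A row lasts 1/8 s, in which the tool goes at most 62.5 mm and 10.7 degrees, less where a joint would pass 70% of its speed; a pose out of reach is approached as far as the arm can. A call with a gripper value outside its range is refused whole. The fingers move at their own pace and stop on an object; "grip_force" is the grip in N (left out, the last holds). Time passes only in rows, so rows that repeat a pose let the fingers close. It gives the time, the measured TCP pose, the force, the opening and the grip force at its end, in the units of the state.
- sense(): the state, without advancing time (a new reading comes with each control period).
- read_camera(name): name is "scene" or "side" or "wrist"; returns (picture, depth): 480x640x3 uint8, blue, green, red; 480x640 float32, m along the optical axis (not along the pixel's ray), 0 where there is no reading.
- camera_info(name): a dict with "mtx" (3x3 intrinsics, pixels), "extrinsics" (4x4, takes a point from camera to world coordinates). Camera axes: x right, y down, z forward; pixel columns grow to the right and rows downward; lengths in m; the calibration is good to about 2 mm. A picture is of the moment at which its call begins: read the wrist's pose just before it. camera_info takes no time and is no camera call; for the wrist camera it gives the pose at the moment of the call.
- finish_job(): hands the job in; it is judged then, once.
Trained networks look in the newest picture that a camera, given by its name, has taken for a name from the list of things; names that differ only in an ending like _2 or _b are one class to them, and where a whole thing is asked for, a point or a joint stands for the part that bears it (a point fixed in the world has none). Each returns a list of dicts, best first, with "score" (0 to 1); they miss things now and then, are a little off and sometimes report something else, mostly with a low value. They report only what shows in the picture. A call takes as long as a camera call.
- recognise(camera, thing): "xy" ([column, row] in pixels, amid what is visible of it).
- spot_point(camera, thing): "xy" ([column, row] in pixels: a listed point, or the origin of a listed thing).
The state is a dict: "clock": time; "joints": joint angles; "joint_velocities": joint speeds; "joint_efforts": joint torques, N m; "tcp_pos": TCP position; "ee_rot": TCP orientation; "ft_force": force on the tool from outside, world axes, zero at the start; "wrist_torque": the same for the moment, N m; "width": finger opening in m; "grasp_force": force on a finger pad.
Only numpy, scipy, OpenCV 4.12 (cv2) and the standard library are available. Lean on these libraries where they do the work, as an engineer would, in place of code of your own. Each camera call takes 0.05 s, during which the arm holds its last target. There are 200 camera calls.

TASK

Put the alarm forward on the grey clock that stands on the round tray, working its top controls lightly with the fingertips, one at a time: press the far end (the clock's back side) of the long rocker switch at its left fully down to go into setting, tap the round hour key, then tap the square minute key, and last press the near end (the display side) of the rocker fully down to go back to running. Let each key come back up, keep off the snooze bar, and do not pick up or shift the clock or disturb the things around it.

Things in the scene. Friction and masses are not known exactly. Their poses are not given: they have to be found in the camera images.
- clock: grey battery clock, 95 (its x) x 240 (its y) x 62 mm, loose, 0.6 kg, on the tray. Origin: centre of its underside; x from display to back, away from the robot within 35 degrees, y to the left, z up. On the middle line of its flat top, all black: rocker at y +90 mm, round hour key +43, square minute key -2, long snooze bar (70 x 30 mm) -70. Keep the push on it under 25 N.
- rocker (a joint): two-position rocker, paddle 58 mm long (clock's x), 22 mm wide, slightly V-shaped, pivoted at its middle. Angle in rad: -0.14 = near end fully down (running, the start), +0.14 = far end fully down (setting). It turns with steady friction (1 to 2 N at a press spot), has no spring and stays where it is left: press until it stops; past 0.09 either way counts.
- rocker_far (a point): press spot on the top face of the rocker's far end (away from the display), 18 mm from the pivot; moves with the rocker. It stands about 11 mm above the case's top when raised and 6 mm when down.
- rocker_near (a point): press spot on the top face of the rocker's near end (display side), 18 mm from the pivot; moves with the rocker. About 11 mm above the case's top when raised and 6 mm when down.
- hour_key (a joint): round key's travel in m: 0 up, 0.006 fully down. A spring returns it: it starts to move at 1.5 N and is fully down at 6 N. Counts as tapped past 0.0025.
- hour_key_top (a point): centre of the top face of the round hour key, 22 mm across, 8 mm above the case's top when up; moves with the key.
- minute_key (a joint): square key's travel in m: 0 up, 0.006 fully down. A spring returns it: it starts to move at 1.5 N and is fully down at 6 N. Counts as tapped past 0.0025.
- minute_key_top (a point): centre of the top face of the square minute key, 20 x 20 mm, 8 mm above the case's top when up; moves with the key.
- snooze_bar (a joint): travel in m of the long snooze bar, same spring as the keys; to be left alone (0).
- tray: round terrazzo tray, 420 mm across, fixed: floor 12 mm above the dresser, rim 20 mm high. Origin: centre of its underside. All the small things stand about the clock.
- hair_claw: steel hair claw, 76 x 46 x 42 mm, loose, beyond one end of the clock; origin under its centre. Leave alone.
- pot: white ceramic pot with cork stopper, 72 mm across, 80 mm high, loose, behind the clock; origin under its centre. Leave alone.
- atomiser: clear glass atomiser, 40 mm across, 94 mm high, loose, behind the clock; origin under its centre. Leave alone.
- glasses_case: black glasses case, 58 x 155 x 37 mm, loose, in front of the clock; origin under its centre. Leave alone.
- ring_a: gold-tone ring, 23 mm across, 5 mm high, loose, beyond the clock's right end; origin under its centre. Leave alone.
- ring_b: gold-tone ring, 20 mm across, 4 mm high, loose, beside the other. Leave alone.
- hairbrush: wooden paddle hairbrush, 210 x 70 x 37 mm, loose, on the dresser to the left. Leave alone.
- nail_varnish: small bottle, 28 mm across, 72 mm high, loose, on the dresser to the right. Leave alone.

How it is judged:
On the way, in this order (a step that is already met when the one before it is completed fails the run):
1. the rocker is over to setting: far end down (value of joint rocker above 0.09 rad), for 0.05 s.
2. the round hour key is tapped, with the rocker in setting (value of joint hour_key above 0.0025 m and value of joint rocker above 0.09 rad), for 0.02 s.
3. the hour key is up again and the square minute key is tapped, with the rocker in setting (value of joint minute_key above 0.0025 m and value of joint hour_key below 0.001 m and value of joint rocker above 0.09 rad), for 0.02 s.
4. the rocker is back to running: near end down, and both keys are up (value of joint rocker below -0.09 rad and value of joint each of hour_key, minute_key below 0.001 m), for 0.1 s.
At the end, for the whole second after the job is handed in: The rocker is back in running (past -0.09 rad), hour key, minute key and snooze bar are all up (under 1 mm), the clock is level, at rest and within 12 mm of where it stood, and each bystander is upright and within 12 mm of its place (all of step 4 and value of joint snooze_bar below 0.001 m and distance of each of clock, hair_claw, pot, atomiser, glasses_case, ring_a, ring_b, hairbrush, nail_varnish from where it was at the start of the episode below 0.012 m and angle between clock's own z axis and vertical below 0.05 rad and linear speed of clock below 0.01 m/s and angle between each of hair_claw, pot, atomiser, glasses_case, ring_a, ring_b, hairbrush, nail_varnish's own z axis and vertical below 0.15 rad); the robot touches nothing.
It fails at once if the snooze bar is pressed (over 2 mm) (value of joint snooze_bar above 0.002 m).
It fails at once if the hour or minute key is pressed while the rocker is not in setting, or both keys at once ((value of joint any of hour_key, minute_key above 0.0025 m and value of joint rocker below 0.05 rad) or value of joint each of hour_key, minute_key above 0.0025 m).
It fails at once if the robot pushes on the clock with more than 25 N (contact force between any of the fingers, the arm and clock above 25 N).
It fails at once if the clock is lifted, carried, tipped or shoved (over 15 mm or 0.15 rad) (distance of clock from where it was at the start of the episode above 0.015 m or angle between clock's own z axis and vertical above 0.15 rad).
It fails at once if a bystander is lifted, knocked or shifted by more than 15 mm (distance of any of hair_claw, pot, atomiser, glasses_case, ring_a, ring_b, hairbrush, nail_varnish from where it was at the start of the episode above 0.015 m).
It also fails if it takes over 45 s, if anything falls off the work surface, if the arm or the gripper's body presses on something with over 40 N, if the wrist force passes 120 N, or if a joint passes its speed limit or range.

## Working session

There is one attempt and no reset: what is moved stays moved. The work goes in short steps, Python scripts to look and compute and a tool call to move; the robot and the scene stay as the last step left them, time stands still between calls to the robot, and variables do not carry over. Pictures are saved under pics/ and viewed, at most 10 in all, crops included, and the job is handed in when it is done.

Besides the shell and the picture viewer there is one more tool, called in YAML: its name, and indented under it one key for each argument. play_rows: Moves the arm, as the interface text tells. Its arguments: {"type":"object","properties":{"commands":{"type":"array"},"grip_force":{"type":"number"}},"required":["commands"]}

```bash
mkdir -p pics; cat > h.py <<'E'
import numpy as np, cv2
from rig import *
def unproj(cam,info,xy,depth,r=2):
    c,ro=int(round(xy[0])),int(round(xy[1]))
    p=depth[max(0,ro-r):ro+r+1,max(0,c-r):c+r+1]; p=p[p>0]
    if not len(p): return None
    z=np.median(p); K=info["mtx"]
    v=np.array([(xy[0]-K[0][2])/K[0][0]*z,(xy[1]-K[1][2])/K[1][1]*z,z,1])
    return (np.array(info["extrinsics"])@v)[:3]
def look(cam,pts,name=None):
    info=camera_info(cam); im,d=read_camera(cam)
    if name: cv2.imwrite("pics/"+name,im)
    out={}
    for p in pts:
        for q in spot_point(cam,p)[:2]:
            w=unproj(cam,info,q["xy"],d); print(cam,p,round(q["score"],2),np.round(q["xy"],1),None if w is None else np.round(w,4))
            out.setdefault(p,w)
    return im,d,info,out
E
python3 - <<'E'
from h import *
P=["rocker_far","rocker_near","hour_key_top","minute_key_top","snooze_bar","clock"]
for c in ("scene","side","wrist"): look(c,P,c+"0.png")
s=sense(); print(s["clock"],s["tcp_pos"],s["ee_rot"],s["ft_force"],s["width"],tcp_to_grasp)
a=[cv2.resize(cv2.imread(f"pics/{c}0.png"),(400,300)) for c in("scene","side","wrist")]
cv2.imwrite("pics/all0.png",np.vstack([np.hstack(a[:2]),np.hstack([a[2],a[2]*0])]))
E
```

```text
scene rocker_far 0.53 [340.1 243.2] [0.6036 0.1218 0.0835]
scene rocker_near 0.53 [340.8 233.3] [0.5724 0.1212 0.0798]
scene hour_key_top 0.58 [318.4 241.8] [0.6041 0.0697 0.0806]
scene hour_key_top 0.55 [303. 252.] [0.6329 0.036  0.0736]
scene minute_key_top 0.64 [299.4 236.5] [0.5954 0.0226 0.0821]
scene minute_key_top 0.54 [319.1 237.9] [0.5939 0.0703 0.0825]Traceback (most recent call last):
  File "<stdin>", line 3, in <module>
  File "h.py", line 15, in look
    for q in spot_point(cam,p)[:2]:
             ~~~~~~~~~~^^^^^^^
ValueError: it knows: atomiser, clock, glasses_case, hair_claw, hairbrush, hour_key_top, minute_key_top, nail_varnish, pot, ring, rocker_far, rocker_near, tray
```

```bash
python3 - <<'E'
from h import *
P=["rocker_far","rocker_near","hour_key_top","minute_key_top"]
for c in ("scene","side","wrist"): look(c,P,c+"0.png")
s=sense(); print(s["clock"],s["tcp_pos"],s["ee_rot"],s["ft_force"],s["width"])
a=[cv2.resize(cv2.imread(f"pics/{c}0.png"),(400,300)) for c in("scene","side","wrist")]
cv2.imwrite("pics/all0.png",np.vstack([np.hstack(a[:2]),np.hstack([a[2],a[2]*0])]))
E
```

```text
scene rocker_far 0.49 [341.4 245.2] [0.6096 0.1254 0.0845]
scene rocker_far 0.42 [111.3 216.6] [ 0.5468 -0.4812  0.0122]
scene rocker_near 0.64 [337.7 235.3] [0.5794 0.1142 0.0801]
scene rocker_near 0.49 [343.2 244.1] [0.6032 0.1295 0.0803]
scene hour_key_top 0.6 [317.7 240.3] [0.6007 0.0676 0.0816]
scene minute_key_top 0.37 [298.8 240.2] [0.6055 0.0224 0.0811]
side rocker_far 0.61 [311.2 220.3] [0.6107 0.1191 0.0841]
side rocker_near 0.52 [299.1 224.4] [0.5793 0.121  0.0793]
side hour_key_top 0.6 [314.1 232.8] [0.5992 0.0723 0.0828]
side minute_key_top 0.45 [320.5 243.1] [0.5986 0.0315 0.0826]
side minute_key_top 0.43 [301.3 226.4] [0.5815 0.1117 0.0791]
wrist rocker_far 0.66 [404.8  57.4] [0.6078 0.122  0.0847]
wrist rocker_near 0.89 [355.2  65. ] [0.5721 0.1177 0.0796]
wrist hour_key_top 0.98 [386.7 128.8] [0.5975 0.072  0.0824]
wrist hour_key_top 0.25 [378.7 314.8] [ 0.6098 -0.1298  0.0124]
wrist minute_key_top 0.89 [390.6 188.6] [0.603  0.0253 0.0823]
wrist minute_key_top 0.6 [387.6 126.2] [0.5981 0.074  0.0825]
1.0 [5.49979733e-01 1.27603163e-05 2.31263538e-01] [-1.63717413e-05  7.07108573e-01  7.07104989e-01  2.80552108e-08] [-0.12350628 -0.09712453 -0.14349181] 0.08557378103488514
```

View pics/all0.png

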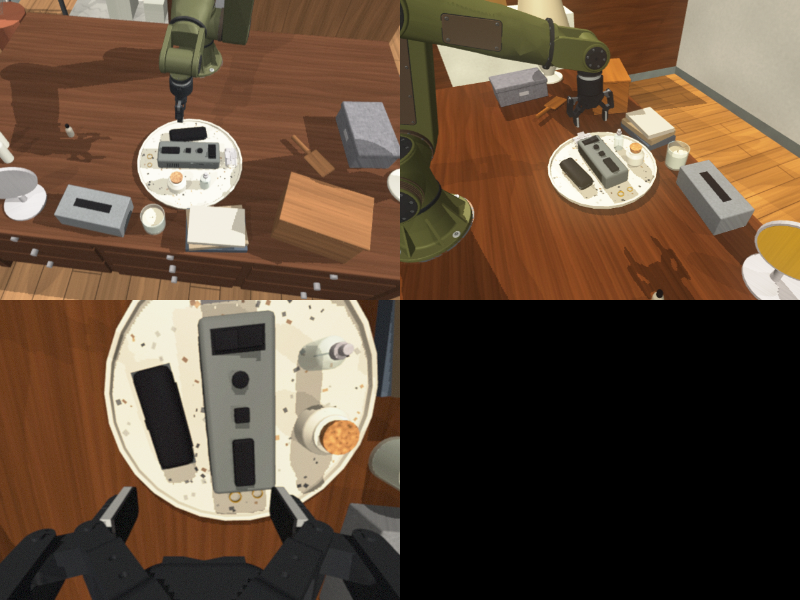

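The wrist view (full-size pixels) shows the rocker at about (380,62), the round key at (385,128), the square key at (388,185) and the snooze bar at (390,260). I'll fit the clock frame from the dark blobs.

```bash
cat >> h.py <<'E'
def blobs(im,d,info):
    K=np.array(info["mtx"]); E=np.array(info["extrinsics"])
    v,u=np.mgrid[0:480,0:640]
    X=np.stack([(u-K[0,2])/K[0,0]*d,(v-K[1,2])/K[1,1]*d,d,np.ones_like(d)],-1)@E.T
    X=X[...,:3]
    m=((im.max(-1)<60)&(X[...,2]>.072)&(X[...,2]<.095)&(d>0)&(X[...,0]>.5)&(X[...,0]<.7)&(abs(X[...,1])<.2)).astype(np.uint8)
    n,l,st,c=cv2.connectedComponentsWithStats(m)
    for i in range(1,n):
        if st[i,4]<80: continue
        p=X[l==i]; r=cv2.minAreaRect(p[:,:2].astype(np.float32)*1000)
        print(st[i,4],np.round(c[i]),"med",np.round(np.median(p,0),4),"rect",np.round(r[0],1),np.round(r[1],1),round(r[2],1),"z",np.round(np.percentile(p[:,2],[5,50,95]),4))
    return X
E
python3 - <<'E'
from h import *
info=camera_info("wrist"); im,d=read_camera("wrist"); X=blobs(im,d,info)
for p in [(350,300),(410,215),(365,160),(360,100)]: print(p,im[p[1],p[0]],np.round(X[p[1],p[0]],4))
cv2.imwrite("pics/w1.png",cv2.resize(im[20:320,320:600],None,fx=2,fy=2))
E
```

```text
3553 [381.  63.] med [0.5911 0.119  0.0805] rect [591.6 119.6] [64.6 29.3] 5.7 z [0.0746 0.0805 0.0864]
579 [384. 128.] med [0.5955 0.0727 0.0824] rect [595.5  73. ] [20.  20.3] 80.8 z [0.0812 0.0824 0.0835]
562 [387. 184.] med [0.5995 0.029  0.0825] rect [599.8  28.6] [19.6 19.4] 6.2 z [0.081  0.0825 0.0838]
2453 [390. 259.] med [ 0.6057 -0.0361  0.0824] rect [606.4 -38.8] [29.2 69.2] 5.1 z [0.0805 0.0824 0.0836]
(350, 300) [116 129 128] [ 0.5724 -0.0787  0.0758]
(410, 215) [120 130 132] [0.6223 0.0012 0.0742]
(365, 160) [124 134 134] [0.5823 0.0474 0.0737]
(360, 100) [123 139 137] [0.5769 0.0936 0.0732]
```

View pics/w1.png

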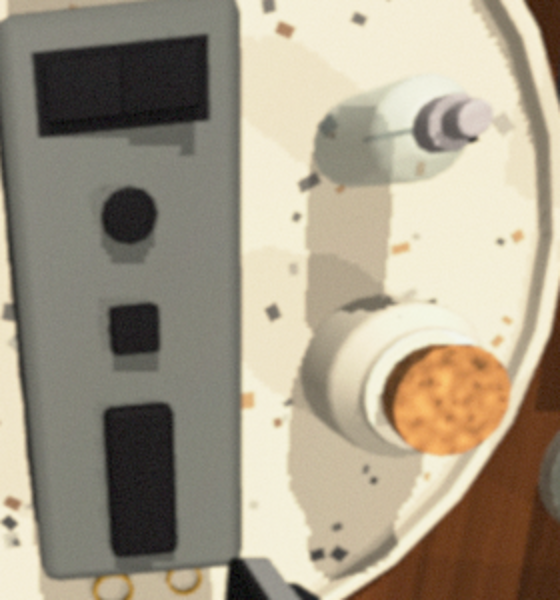

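The keys' line gives a yaw of about 5.5°. The far spot is at (0.609, 0.1215) and the near spot at (0.573, 0.118). The hour key is at (0.5955, 0.073) and the minute key at (0.5998, 0.0287), with key tops at z≈0.0825. Tool x is world y, tool y is world x, and tool z points down.

play_rows:
  commands:
    - [[0, 0, 0, 0, -1], [0.06, 0.03, 0, 0, -1], [0.1215, 0.06, 0.03, 0, -1], [0.1215, 0.06, 0.08, 0, -1], [0.1215, 0.06, 0.12, 0, -1], [0.1215, 0.06, 0.131, 0, -1], [0.1215, 0.06, 0.131, 0, -1]]
  grip_force: 20

```text
clock: 1.92
tcp_pos: [0.6103, 0.1213, 0.101]
ee_rot: [0.0, 0.707, 0.707, 0.0]
ft_force: [0.2, 0.1, 0.9]
width: 0.0001
grasp_force: 0.0
```

```bash
python3 - <<'E'
from h import *
s=sense(); print(s["clock"],s["tcp_pos"],s["ft_force"],s["width"])
im,d=read_camera("wrist"); cv2.imwrite("pics/w2.png",im)
E
```

```text
1.925 [0.61028921 0.12129964 0.10100595] [0.18283881 0.12100324 0.93860752] 0.00011359912548646766
```

View pics/w2.png

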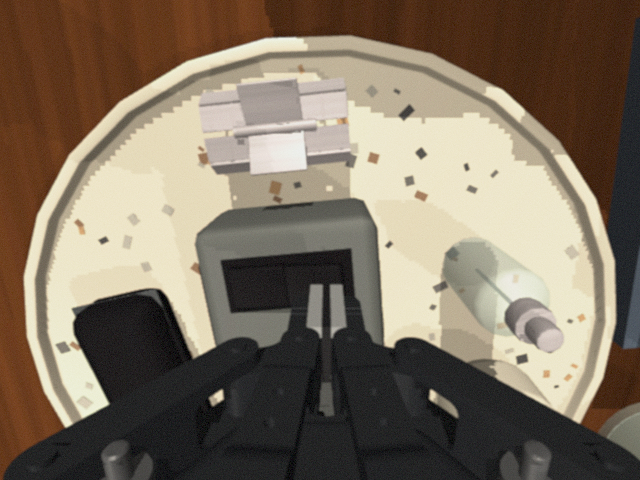

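The shut tips at about (327,290) sit over the rocker's far half, clear of everything. I'll descend slowly.

play_rows:
  commands:
    - [[0, 0, 0.008, 0, -1], [0, 0, 0.013, 0, -1], [0, 0, 0.016, 0, -1], [0, 0, 0.018, 0, -1], [0, 0, 0.0195, 0, -1], [0, 0, 0.0195, 0, -1]]

```text
clock: 2.72
tcp_pos: [0.61, 0.1215, 0.0808]
ee_rot: [0.0, 0.707, 0.707, 0.0]
ft_force: [0.6, -0.3, 1.1]
width: -0.0001
grasp_force: 0.4
```

play_rows:
  commands:
    - [[0, 0, 0.0007, 0, -1], [0, 0, 0.0014, 0, -1], [0, 0, 0.0014, 0, -1]]

```text
clock: 3.1
tcp_pos: [0.6104, 0.1215, 0.0798]
ee_rot: [0.0, 0.707, 0.707, 0.0]
ft_force: [2.4, 0.2, 4.5]
width: -0.0001
grasp_force: 2.4
```

play_rows:
  commands:
    - [[0, 0, 0.0005, 0, -1], [0, 0, 0.001, 0, -1], [0, 0, 0.001, 0, -1]]

```text
clock: 3.48
tcp_pos: [0.6105, 0.1216, 0.0796]
ee_rot: [0.001, 0.707, 0.707, 0.001]
ft_force: [-0.4, -0.0, 11.9]
width: 0.0003
grasp_force: 6.0
```

It hit the stop (12 N, no further travel). I'll lift, check the rocker, and go above the hour key.

play_rows:
  commands:
    - [[0, 0, -0.01, 0, -1], [0, 0, -0.045, 0, -1], [-0.03, -0.01, -0.07, 0, -1], [-0.0485, -0.0145, -0.07, 0, -1], [-0.0485, -0.0145, -0.07, 0, -1]]

```text
clock: 4.1
tcp_pos: [0.5949, 0.0719, 0.1476]
ee_rot: [-0.0, 0.708, 0.707, -0.001]
ft_force: [-0.4, 0.5, 0.1]
width: 0.0001
grasp_force: 0.0
```

```bash
python3 - <<'E'
from h import *
s=sense(); print(s["clock"],s["tcp_pos"],s["ft_force"],s["width"])
im,d,info,_=look("wrist",["rocker_far","rocker_near","hour_key_top"]); X=blobs(im,d,info)
im2=im;cv2.imwrite("pics/w3.png",im)
E
```

```text
4.1 [0.5949461  0.07194584 0.14761288] [-0.3508198   0.47746301  0.14256707] 7.513671929669624e-05
wrist rocker_far 0.56 [353.  169.8] [0.6109 0.1222 0.0808]
wrist rocker_near 0.69 [289.8 178.1] [0.5747 0.118  0.0851]
wrist hour_key_top 0.63 [327.6 250.2] [0.5962 0.0736 0.0826]
5372 [320. 172.] med [0.5919 0.1211 0.0806] rect [591.6 119.8] [65.1 29.4] 5.5 z [0.0747 0.0806 0.0863]
903 [327. 249.] med [0.5959 0.0746 0.0825] rect [596.1  73.5] [20.9 20.2] 82.5 z [0.0805 0.0825 0.0836]
320 [327. 399.] med [ 0.5958 -0.037   0.0824] rect [595.1 -37.6] [ 8.3 29.3] 4.4 z [0.081  0.0824 0.0836]
```

View pics/w3.png

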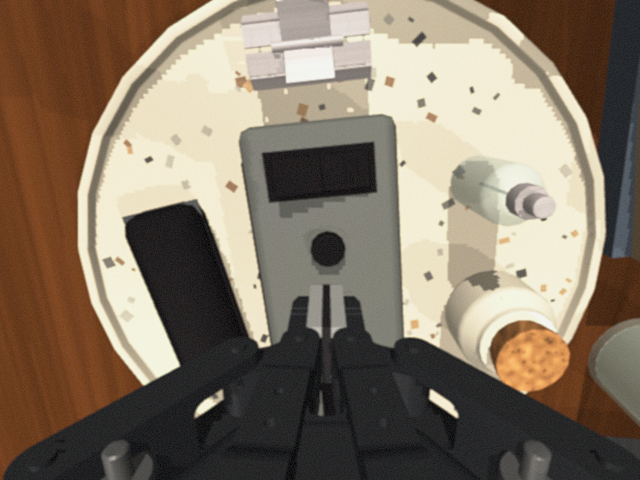

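Far is now at z 0.081 and near at 0.085, so the rocker is in setting. The hour key at (327,249) is free. Now I'll tap it.

play_rows:
  commands:
    - [[0.0015, 0.001, 0.04, 0, -1], [0.0015, 0.001, 0.058, 0, -1], [0.0015, 0.001, 0.064, 0, -1], [0.0015, 0.001, 0.067, 0, -1], [0.0015, 0.001, 0.0695, 0, -1], [0.0015, 0.001, 0.0695, 0, -1]]

```text
clock: 5.05
tcp_pos: [0.5969, 0.0746, 0.0797]
ee_rot: [0.0, 0.707, 0.707, 0.001]
ft_force: [-0.5, 0.7, 2.6]
width: 0.0001
grasp_force: 1.6
```

play_rows:
  commands:
    - [[0, 0, 0.001, 0, -1], [0, 0, 0.0022, 0, -1], [0, 0, 0.0022, 0, -1]]

```text
clock: 5.42
tcp_pos: [0.5968, 0.0745, 0.077]
ee_rot: [0.0, 0.707, 0.707, 0.0]
ft_force: [0.2, 2.1, 5.9]
width: 0.0
grasp_force: 2.6
```

The hour key is tapped (~5.5 mm). On to the minute key.

play_rows:
  commands:
    - [[0, 0, -0.008, 0, -1], [0, 0, -0.025, 0, -1], [-0.0455, 0.003, -0.025, 0, -1], [-0.0455, 0.003, -0.025, 0, -1], [-0.0455, 0.003, -0.01, 0, -1], [-0.0455, 0.003, -0.005, 0, -1], [-0.0455, 0.003, -0.002, 0, -1], [-0.0455, 0.003, -0.002, 0, -1]]

```text
clock: 6.42
tcp_pos: [0.5993, 0.0295, 0.0786]
ee_rot: [-0.0, 0.707, 0.707, -0.0]
ft_force: [-2.4, 1.3, 3.4]
width: 0.0001
grasp_force: 2.0
```

play_rows:
  commands:
    - [[0, 0, 0.001, 0, -1], [0, 0, 0.0017, 0, -1], [0, 0, 0.0017, 0, -1]]

```text
clock: 6.8
tcp_pos: [0.5997, 0.0292, 0.0772]
ee_rot: [0.0, 0.707, 0.707, 0.0]
ft_force: [-1.6, 3.7, 5.1]
width: 0.0
grasp_force: 2.5
```

Minute tapped (~5.3 mm). I'll lift, go over the near end and re-measure on the way.

play_rows:
  commands:
    - [[0, 0, -0.01, 0, -1], [0, 0, -0.06, 0, -1], [0, 0, -0.07, 0, -1], [0, 0, -0.07, 0, -1]]

```text
clock: 7.3
tcp_pos: [0.5996, 0.0288, 0.1474]
ee_rot: [0.0, 0.707, 0.707, 0.0]
ft_force: [-0.2, 0.0, -0.3]
width: 0.0001
grasp_force: 0.0
```

```bash
python3 - <<'E'
from h import *
s=sense(); print(s["clock"],s["tcp_pos"],s["ft_force"])
im,d,info,_=look("wrist",["rocker_far","rocker_near","hour_key_top","minute_key_top"]); X=blobs(im,d,info)
E
```

```text
7.3 [0.59960996 0.02879927 0.14742493] [-0.1663876   0.01627237 -0.33449642]
wrist rocker_far 0.91 [345.   90.5] [0.6104 0.1216 0.0809]
wrist rocker_near 0.65 [277.6  95.1] [0.5743 0.119  0.0848]
wrist hour_key_top 0.6 [319.3 180. ] [0.5962 0.0734 0.0828]
wrist hour_key_top 0.36 [189.5 243.4] [0.504  0.0239 0.0496]
wrist minute_key_top 0.82 [327.8 258.6] [0.6012 0.0251 0.0829]
6478 [311.  94.] med [0.592  0.1198 0.0806] rect [591.6 119.8] [65.  29.4] 5.5 z [0.0747 0.0806 0.0863]
1006 [319. 180.] med [0.5961 0.0735 0.0825] rect [596.1  73.4] [20.4 19.7] 87.8 z [0.0813 0.0825 0.0836]
960 [326. 251.] med [0.6001 0.0299 0.0825] rect [600.4  29. ] [18.9 19.6] 5.3 z [0.0803 0.0825 0.0836]
```

play_rows:
  commands:
    - [[0.05, -0.015, 0, 0, -1], [0.0895, -0.0275, 0.0, 0, -1], [0.0895, -0.0275, 0.03, 0, -1], [0.0895, -0.0275, 0.055, 0, -1], [0.0895, -0.0275, 0.061, 0, -1], [0.0895, -0.0275, 0.0645, 0, -1], [0.0895, -0.0275, 0.067, 0, -1], [0.0895, -0.0275, 0.0675, 0, -1]]

```text
clock: 8.55
tcp_pos: [0.5721, 0.1184, 0.08]
ee_rot: [0.0, 0.707, 0.707, 0.0]
ft_force: [-2.5, -0.7, 2.2]
width: 0.0
grasp_force: 1.6
```

play_rows:
  commands:
    - [[0, 0, 0.0007, 0, -1], [0, 0, 0.0012, 0, -1], [0, 0, 0.0012, 0, -1]]

```text
clock: 8.93
tcp_pos: [0.5723, 0.1184, 0.0796]
ee_rot: [0.0, 0.707, 0.707, 0.0]
ft_force: [-6.8, -1.9, 12.1]
width: -0.0001
grasp_force: 6.1
```

At the stop. I'll retreat and verify.

play_rows:
  commands:
    - [[0, 0, -0.01, 0, -1], [0, 0, -0.06, 0, -1], [-0.05, 0, -0.09, 0, -1], [-0.09, 0, -0.12, 0, -1], [-0.09, 0, -0.12, 0, -1], [-0.09, 0, -0.12, 0, -1]]

```text
clock: 9.68
tcp_pos: [0.5718, 0.0288, 0.198]
ee_rot: [-0.0, 0.707, 0.707, -0.0]
ft_force: [0.3, 0.2, -0.4]
width: -0.0001
grasp_force: 0.0
```

```bash
python3 - <<'E'
from h import *
s=sense(); print(s["clock"],s["tcp_pos"],s["ft_force"])
im,d,info,_=look("wrist",["rocker_far","rocker_near"]); X=blobs(im,d,info)
cv2.imwrite("pics/w4.png",im)
E
```

```text
9.675 [0.57184237 0.02881904 0.19801813] [ 0.31880681  0.16842016 -0.40927587]
wrist rocker_far 0.83 [381.5  96.7] [0.609  0.1217 0.0851]
wrist rocker_near 0.88 [327.5 102.4] [0.5732 0.1185 0.0798]
4142 [354. 100.] med [0.5915 0.1197 0.0804] rect [591.6 119.9] [64.7 29.4] 5.2 z [0.0746 0.0804 0.0865]
671 [359. 170.] med [0.5957 0.0733 0.0825] rect [595.7  73.4] [20.3 20.1] 81.0 z [0.0811 0.0825 0.0837]
650 [363. 229.] med [0.5999 0.0295 0.0824] rect [600.   28.6] [18.8 19.9] 6.5 z [0.0807 0.0824 0.0836]
2093 [371. 301.] med [ 0.6091 -0.0271  0.0824] rect [606.9 -41.4] [28.8 74.7] 5.5 z [0.08   0.0824 0.0836]
```

View pics/w4.png

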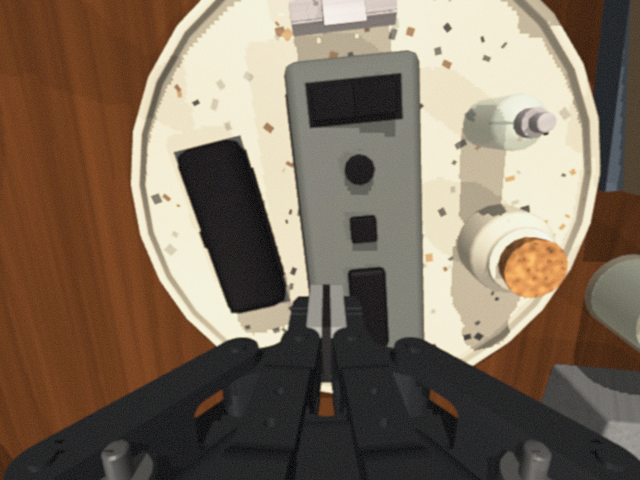

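The rocker (354,100) is back with its near end down (z 0.080 against 0.085 at the far end). Both keys (359,170) and (363,229) are up, the clock is where it stood, and its neighbours in view look undisturbed.

```bash
python3 -c "from rig import *; print(finish_job())"
```

```text
the job is handed in; nothing more can be done
None
```

I put the alarm forward and handed the job in: rocker to setting, hour key, minute key, then rocker back to running; the last wrist view showed both keys up and the clock unmoved, but the hand-in gave no verdict.

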